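# Fold back the half lid of the top pantry crate

### The job

Open the top crate of the stack: with closed fingertips get under the lip of the folding half of its lid, swing that leaf up and over the hinge in the middle, and lay it down flat on top of the fixed half. Push it only, gently and without flinging or slapping it down: do not pinch the leaf, do not lean hard on the crates, and leave the things standing round the stack where they are. Finish with the hand clear.

Things in the scene. Friction and masses are not known exactly. Their poses are not given: they have to be found in the camera images.
- tier: Three stacked shallow white plastic crates that do not shift, 200 mm along the stack's x, 230 along y, 200 high with the pale grey lid. Origin: centre of the underside, on the shelf; z up. The lid is split in two by a hinge spine along x in its middle: the -y half is fixed, the +y half is the folding leaf. Small jars in the top crate stand to 24 mm below the lid's upper face.
- spine (a point): Middle of the hinge axis, over the stack's origin, 200 mm above the shelf, level with the upper face of the fixed half, which reaches 117 mm from the spine to -y. The hinge knuckles are 9 mm thick round this axis.
- leaf (a joint): Angle of the folding leaf about the spine, rad: 0 closed (level, +y side), growing as its free edge rises, 1.57 upright, 3.14 folded right over, flat on the fixed half; stops at both ends. The hinge is stiff: the leaf stays at any angle it is left at, and takes about 2 N at the lip to move, either way. It starts closed or up to 0.3 ajar.
- lip (a point): Middle of the outer edge of the leaf's finger lip, mid-thickness, 142 mm from the hinge axis; moves with the leaf. Leaf: flat 4 mm panel, 204 mm along the spine, upper face (when closed) level with the hinge axis; lip 90 mm wide, 4 thick. The crate's outer wall stands 118 mm from the spine, so 24 mm of lip overhangs free space. A 3 mm rib under the leaf lies 104 mm from the spine.
- glass_jar: Square glass jar with a round steel lid, 64 x 64 mm, 96 mm high. Origin: centre of its underside. Leave alone.
- canister: Round plastic canister with a ribbed twist cap, 72 mm diameter, 110 mm high. Origin: centre of its underside. Leave alone.
- mug: Beige ceramic mug, 78 mm diameter, 88 mm high, handle to its own +y. Origin: centre of its underside. Leave alone.
- measuring_cup: Steel measuring cup, 72 mm diameter, 52 mm high, flat handle to its own +y reaching 102 mm from its axis. Origin: centre of its underside. Leave alone.
- food_can: Steel food can, 68 mm diameter, 85 mm high. Origin: centre of its underside. Leave alone.
- spice_jar: Slim glass spice jar with a black cap, 44 mm diameter, 95 mm high. Origin: centre of its underside. Leave alone.
- tea_tin: Square dark tin, 60 x 60 mm, 90 mm high. Origin: centre of its underside. Leave alone.

How it is judged:
By the outcome, as a careful person would: the job done as asked, in the order asked, and still so for the second after the job is handed in, with the robot touching nothing.
It also fails if it takes over 61 s, if anything falls off the work surface, if the arm or the gripper's body presses on something with over 40 N, if the wrist force passes 120 N, or if a joint passes its speed limit or range.

### The arm

A 7-joint arm with a two-finger parallel gripper is mounted at the origin on the work surface. World frame = base frame: x ahead of the robot, y to its left, z up, the work surface at z = 0. Lengths are in m, angles in degrees, forces in N, time in s.
With the tool pointing down it reaches from about 0.4 to 0.85 m from the base axis. Payload 10.4 kg.
Tool frame: the origin (TCP) lies at the very end of the fingers, on their centre line; the grasp point (between the pads) lies ctrl.grip_depth behind it (ctrl.grip_depth is the distance from the TCP to the grasp point, in m); z points along the fingers, y is the direction in which the jaws open and shut (so a half turn about z gives the same grasp; the last joint's range is limited). The gripper opens to 85 mm and grips with 20 to 120 N. Pads are 22 mm wide; open, the fingers measure 114 mm over their backs; the gripper's body (76 mm by 85 mm) begins 54 mm behind the grasp point. The pads swing forward as they close: fully open they stand 13 mm farther back than shut.
Start: joints at [-73.774, 19.034, -3.707, 83.658, 1.238, 77.344, -5.071], TCP at [0.188, 0.596, 0.231] pointing down, gripper open.
Joint ranges: [-148.97, 148.97], [-28.65, 121.19], [-84.17, 76.75], [9.2, 138.47], [-72.65, 252.65], [3.7, 117.97], [-149.18, 149.18]. Speed limits (degrees/s): [127.2, 127.2, 159.86, 159.86, 180, 180, 180].

### API

Orientations are given as a 3x3 rotation matrix whose columns are the frame's x, y, z axes.
In Python, from cell import status, viewer, ctrl gives the robot as it stands.
- The arm moves only by the tool arm_command, never from a script. Its argument "motion" is a list of rows, each an object of numbers: "x", "y", "z": the shift along the world's x, y, z normalised to -1 to 1, where 1 is 0.08 m; "wx", "wy", "wz": the turn, a rotation vector about the world's x, y, z normalised to -1 to 1, where 1 is 45 degrees; "hand": the finger opening in mm, from 0 to 85.4. A call has 1 to 20 rows; each row is the pose to reach, as a shift and turn from the pose commanded when the call began; what a row does not reach only later rows make up. A row lasts 1/8 s, in which the tool goes at most 62.5 mm and 10.7 degrees, less where a joint would pass 70% of its speed; a pose out of reach is approached as far as the arm can. A call with a number of a shift or a turn outside -1 to 1 is refused whole. A call with a gripper value outside its range is refused whole. The fingers move at their own pace and stop on an object; the grip force is fixed at half the most. Time passes only in rows, so rows that repeat a pose let the fingers close. It gives the time, the measured TCP pose, the force and the opening at its end, in the units of the state.
- status.get_obs(): the state, without advancing time (a new reading comes with each control period).
- viewer.read_camera(name): name is "side" or "top" or "wrist"; returns a dict with "img" (384x512x3 uint8, red, green, blue), "depth" (384x512 float32, m along the optical axis (not along the pixel's ray), 0 where there is no reading), "intrinsics" (3x3 intrinsics, pixels), "rvec" (rotation vector, rad) and "tvec" (3), from world to camera coordinates, as OpenCV has them. Camera axes: x right, y down, z forward; pixel columns grow to the right and rows downward; lengths in m; the calibration is good to about 2 mm. The wrist camera is an equidistant fisheye: a pixel r from the principal point sees the ray r / f radians off the axis. A picture is of the moment at which its call begins.
- ctrl.sign_off(): hands the job in, once; it reports no verdict.
The state is a dict: "time_s": time; "q": joint angles; "joint_vel": joint speeds; "effort": joint torques, N m; "tool_pos": TCP position; "tool_rot": TCP orientation; "contact_force": force on the tool from outside, world axes, zero at the start; "torque": the same for the moment, N m; "grip_width": finger opening in m.
Only numpy, scipy, OpenCV 4.12 (cv2) and the standard library are available. Lean on these libraries where they do the work, as an engineer would, in place of code of your own. Each camera call takes 0.05 s, during which the arm holds its last target. There are 200 camera calls.

## Working session

There is one attempt and no reset: what is moved stays moved. The work goes in short steps, Python scripts to look and compute and a tool call to move; the robot and the scene stay as the last step left them, time stands still between calls to the robot, and variables do not carry over. Pictures are saved under pics/ and viewed, about 8 in all and at most 12, crops included, and the job is handed in when it is done.

Besides the shell and the picture viewer there is one more tool, called after "Emit:" as name([rows], argument=value, ...), one row to a line, values as JSON. arm_command: Moves the arm, as the interface text tells. Scaled input: -1 to 1 covers 0.08 m each way for a shift and 45 degrees each way for a turn. Its arguments: {"type":"object","properties":{"motion":{"type":"array","items":{"type":"object","properties":{"x":{"type":"number"},"y":{"type":"number"},"z":{"type":"number"},"wx":{"type":"number"},"wy":{"type":"number"},"wz":{"type":"number"},"hand":{"type":"number"}}}}},"required":["motion"]}

```bash
mkdir -p pics; ls; python3 - <<'E'
from cell import status, viewer, ctrl
import cv2,numpy as np
o=status.get_obs(); print({k:np.round(v,3).tolist() for k,v in o.items()}, ctrl.grip_depth)
ims=[]
for n in("top","side"):
    c=viewer.read_camera(n); np.savez(f"{n}0.npz",**c); R=cv2.Rodrigues(c["rvec"])[0]
    print(n,np.round(c["intrinsics"],1).tolist(),"cam at",np.round(-R.T@c["tvec"].ravel(),3),"axis",np.round(R[2],3), "right",np.round(R[0],3))
    cv2.imwrite(f"pics/{n}0.png",cv2.resize(c["img"][:,:,::-1],(800,600)))
E
```

```text
pics
{'time_s': 0.0, 'q': [-73.774, 19.072, -3.707, 83.705, 1.238, 77.345, -5.07], 'joint_vel': [-0.049, -0.08, -0.042, 0.051, 0.081, 0.003, -0.008], 'effort': [-0.001, -62.545, 0.049, -39.161, 0.016, 0.01, -0.0], 'tool_pos': [0.188, 0.596, 0.231], 'tool_rot': [[-0.954, 0.301, -0.0], [0.301, 0.954, -0.001], [-0.0, -0.001, -1.0]], 'contact_force': [0.518, -0.118, -0.292], 'torque': [-0.002, -0.013, -0.005], 'grip_width': 0.085} 0.0187
top [[363.0, 0.0, 255.1], [0.0, 363.0, 194.8], [0.0, 0.0, 1.0]] cam at [0.436 0.031 1.076] axis [ 0.145  0.03  -0.989] right [ 0.007 -1.    -0.029]
side [[388.4, 0.0, 261.4], [0.0, 388.4, 187.5], [0.0, 0.0, 1.0]] cam at [0.378 0.302 1.053] axis [ 0.165 -0.277 -0.947] right [-0.871 -0.491 -0.008]
```

View pics/top0.png

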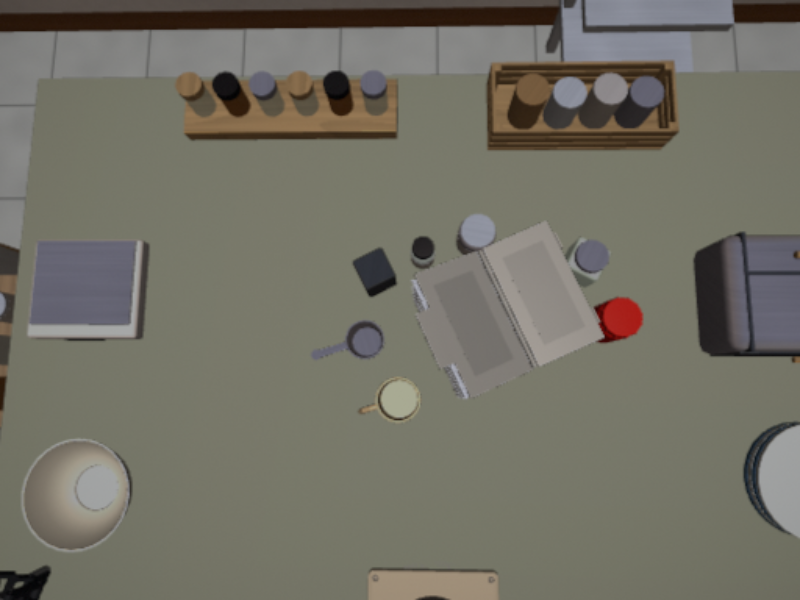

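View pics/side0.png

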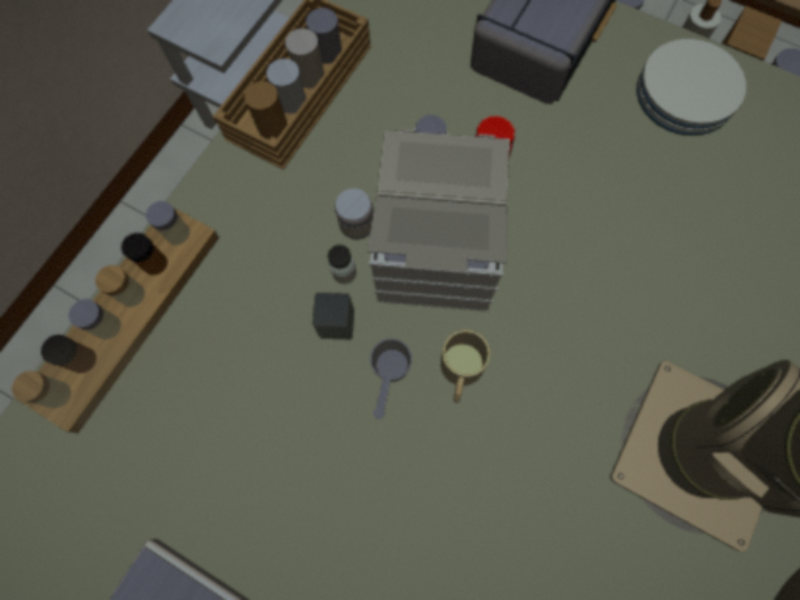

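The top view shows the stack at about (510,310). The hinge seam runs (485,250)-(540,360), with the folding leaf to its left and its free edge facing the mug, cup and tin. Next I'll measure with depth.

```bash
cat > h.py <<'E'
import numpy as np,cv2
def cloud(c):
    R=cv2.Rodrigues(c["rvec"])[0]; K=c["intrinsics"]; d=c["depth"]
    v,u=np.mgrid[:d.shape[0],:d.shape[1]]
    p=np.stack([(u-K[0,2])/K[0,0]*d,(v-K[1,2])/K[1,1]*d,d],-1)
    P=(p-np.ravel(c["tvec"]))@R
    P[d==0]=np.nan
    return P
E
python3 - <<'E'
from h import *
for n in("top","side"):
    c=np.load(f"{n}0.npz"); P=cloud(c); v,u=np.mgrid[:384,:512]
    box=(P[...,0]>.35)&(P[...,0]<.85)&(P[...,1]>-.3)&(P[...,1]<.25)
    tab=P[box&(P[...,2]<.03)][:,2]; print(n,"table",np.median(tab))
    # fixed half
    m=box&(P[...,2]>.15)
    h=np.histogram(P[m][:,2],bins=np.arange(.15,.3,.01)); print(h[0])
    print("rect z>.15",cv2.minAreaRect(P[m][:,:2].astype(np.float32)))
    f=m&(abs(P[...,2]-.2)<.006)
    print("rect ~.2",cv2.minAreaRect(P[f][:,:2].astype(np.float32)))
    # others
    o=(box&(P[...,2]>.03)&(P[...,2]<.14)).astype(np.uint8)
    k,L,S,C=cv2.connectedComponentsWithStats(o)
    for i in range(1,k):
        if S[i,4]>60:
            q=P[L==i]; z=np.percentile(q[:,2],97); t=q[q[:,2]>z-.012]; print(i,S[i,4],"z",z.round(3),"topc",((t.max(0)+t.min(0))/2).round(3)[:2],"ext",np.ptp(t,0).round(3)[:2], c["img"][L==i].mean(0).round())
E
```

```text
top table 0.00024339124324009414
[   5    2    1    2 1806 3404 1150 1168  822   77    0    0    0    0]
rect z>.15 ((0.557968258857727, -0.10390092432498932), (0.2039612978696823, 0.25932714343070984), 24.1984920501709)
rect ~.2 ((0.5618817806243896, -0.11286613345146179), (0.20389899611473083, 0.2399398237466812), 24.28399658203125)
1 477 z 0.089 topc [ 0.716 -0.08 ] ext [0.062 0.06 ] [127. 129. 138.]
2 247 z 0.098 topc [0.685 0.019] ext [0.037 0.036] [58. 57. 55.]
3 570 z 0.099 topc [ 0.669 -0.275] ext [0.058 0.049] [105. 105. 110.]
4 517 z 0.093 topc [0.647 0.107] ext [0.076 0.073] [46. 47. 52.]
11 158 z 0.112 topc [ 0.559 -0.293] ext [0.052 0.014] [121.  22.  19.]
15 268 z 0.054 topc [0.523 0.156] ext [0.069 0.131] [91. 89. 96.]
18 61 z 0.137 topc [ 0.447 -0.035] ext [0.051 0.023] [111. 109. 110.]
19 224 z 0.09 topc [0.418 0.067] ext [0.075 0.089] [127. 118.  94.]
side table 0.0003435518260651425
[ 111  134  245   42 1564 2802  933 1023  766   85    0    0    0    0]
rect z>.15 ((0.5560160279273987, -0.10234688222408295), (0.20450764894485474, 0.2613079249858856), 24.4023494720459)
rect ~.2 ((0.5602357387542725, -0.11138583719730377), (0.20440886914730072, 0.24164976179599762), 24.273984909057617)
1 192 z 0.1 topc [ 0.667 -0.278] ext [0.056 0.043] [86. 89. 97.]
3 578 z 0.088 topc [ 0.716 -0.078] ext [0.062 0.065] [ 95.  99. 101.]
4 310 z 0.098 topc [0.683 0.02 ] ext [0.039 0.039] [54. 56. 51.]
7 1049 z 0.137 topc [ 0.511 -0.003] ext [0.185 0.084] [67. 67. 62.]
8 666 z 0.093 topc [0.646 0.108] ext [0.076 0.075] [48. 52. 49.]
9 480 z 0.09 topc [0.415 0.069] ext [0.076 0.086] [85. 81. 61.]
10 331 z 0.055 topc [0.521 0.156] ext [0.072 0.132] [77. 79. 81.]
```

```bash
python3 - <<'E'
from h import *
a=np.radians(24.3); X=np.array([np.cos(a),np.sin(a)]); Y=np.array([-X[1],X[0]]); C=np.array([.558,-.104])
for n in("top","side"):
    P=cloud(np.load(f"{n}0.npz")); q=P[(P[...,2]>.1)]; 
    s=np.c_[(q[:,:2]-C)@X,(q[:,:2]-C)@Y,q[:,2]]; s=s[(abs(s[:,0])<.11)&(abs(s[:,1])<.2)]
    f=s[abs(s[:,2]-.2)<.006]
    print(n,"x' range",np.percentile(s[s[:,2]>.18][:,0],[.3,99.7]).round(4),"y' range",np.percentile(s[s[:,2]>.18][:,1],[.3,99.7]).round(4))
    for y in np.arange(-.14,.16,.008):
        for nm,mm in(("mid",abs(s[:,0])<.04),("edge",(abs(s[:,0])>.09))):
            t=s[mm&(abs(s[:,1]-y)<.004)][:,2]
            if len(t)>3: print(nm,round(y,3),len(t),np.percentile(t,[5,50,95]).round(4),end=" | ")
        print()
E
```

```text
top x' range [-0.1013  0.1013] y' range [-0.1263  0.1285]


mid -0.124 50 [0.1964 0.1999 0.2027] | edge -0.124 16 [0.1977 0.199  0.202 ] | 
mid -0.116 104 [0.198  0.2    0.2022] | edge -0.116 33 [0.1971 0.2001 0.2023] | 
mid -0.108 103 [0.1982 0.2    0.2024] | edge -0.108 30 [0.197  0.1996 0.2019] | 
mid -0.1 109 [0.1982 0.2005 0.2031] | edge -0.1 32 [0.1984 0.2004 0.2024] | 
mid -0.092 110 [0.1978 0.2001 0.2031] | edge -0.092 32 [0.198  0.2002 0.2028] | 
mid -0.084 101 [0.1978 0.2005 0.203 ] | edge -0.084 33 [0.1986 0.2005 0.2021] | 
mid -0.076 107 [0.1981 0.2005 0.2025] | edge -0.076 30 [0.1975 0.1995 0.2023] | 
mid -0.068 106 [0.1984 0.2006 0.2027] | edge -0.068 34 [0.1982 0.2001 0.2019] | 
mid -0.06 110 [0.1977 0.2004 0.203 ] | edge -0.06 31 [0.1988 0.2006 0.2024] | 
mid -0.052 106 [0.1978 0.2009 0.2028] | edge -0.052 34 [0.198  0.2    0.2027] | 
mid -0.044 109 [0.1984 0.2005 0.2031] | edge -0.044 31 [0.1971 0.1992 0.2018] | 
mid -0.036 111 [0.1978 0.2004 0.203 ] | edge -0.036 34 [0.1976 0.1998 0.2022] | 
mid -0.028 109 [0.1972 0.2001 0.2029] | edge -0.028 30 [0.197  0.1994 0.201
[... 3342 characters left out ...]

mid 0.06 90 [0.2179 0.2203 0.2224] | edge 0.06 30 [0.2184 0.2199 0.2217] | 
mid 0.068 96 [0.2209 0.2224 0.2245] | edge 0.068 35 [0.1353 0.2213 0.2242] | 
mid 0.076 93 [0.2225 0.225  0.2269] | edge 0.076 50 [0.1358 0.2231 0.2263] | 
mid 0.084 95 [0.2251 0.2274 0.2292] | edge 0.084 40 [0.1359 0.2263 0.228 ] | 
mid 0.092 98 [0.2274 0.2296 0.2315] | edge 0.092 47 [0.1687 0.2286 0.2312] | 
mid 0.1 104 [0.2301 0.232  0.2341] | edge 0.1 46 [0.1893 0.231  0.2339] | 
mid 0.108 434 [0.1051 0.1549 0.2354] | edge 0.108 134 [0.104  0.168  0.2329] | 
mid 0.116 123 [0.1285 0.2366 0.2388] | edge 0.116 14 [0.126  0.1333 0.1929] | 
mid 0.124 108 [0.237  0.2394 0.2412] | 
mid 0.132 67 [0.2374 0.2406 0.2433] |
```

```bash
cat >> h.py <<'E'
from scipy.spatial.transform import Rotation as Ro
a=np.radians(24.3); X=np.array([np.cos(a),np.sin(a),0]); Y=np.array([-X[1],X[0],0]); Z=np.array([0,0,1.])
S=np.array([.5605,-.1104,.2])
def pose(th,phi,rc=.127,half=.011,clr=0.):
    th,phi=np.radians([th,phi]); d=np.cos(th)*Y+np.sin(th)*Z; n=-np.sin(th)*Y+np.cos(th)*Z
    f=-np.cos(phi)*Y-np.sin(phi)*Z; u=-np.sin(phi)*Y+np.cos(phi)*Z
    if th<phi: T=S+.142*d-.004*n+(.142-rc)*f-half*u-clr*u
    else: T=S+rc*d-.004*n-half*u-clr*n
    return T,np.c_[np.cross(X,f),X,f]
def delta(T,R,T0,R0):
    return np.r_[(T-T0)/.08, Ro.from_matrix(R@R0.T).as_rotvec(degrees=True)/45]
E
python3 - <<'E'
from h import *
from cell import status
o=status.get_obs(); T0=o["tool_pos"];R0=np.array(o["tool_rot"])
T,R=pose(16.7,45,clr=.004); f=R[:,2]; A=T-.05*f
print("insert",T.round(4),"standoff",A.round(4)); print(delta(A,R,T0,R0).round(3))
T1,R1=pose(0,90); print("tool-down turn",delta(T0,R1,T0,R0).round(3),"tilt",delta(T0,R,T0,R1).round(3))
E
```

```text
insert [0.5041 0.0146 0.2158] standoff [0.4895 0.0468 0.2511]
[ 3.768 -6.861  0.256 -0.682 -0.77  -1.013]
tool-down turn [ 0.000e+00  0.000e+00  0.000e+00  1.000e-03 -1.000e-03 -1.071e+00] tilt [ 0.     0.     0.    -0.911 -0.412  0.   ]
```

Emit:
arm_command([
  {"z": 0.5, "hand": 0},
  {"x": 0.3, "y": -0.6, "z": 1, "hand": 0},
  {"x": 0.5, "y": -1, "z": 1, "hand": 0},
])

```text
invalid input at $.motion[0]: expected keys x, y, z, wx, wy, wz, hand
```

Emit:
arm_command([
  {"x": 0, "y": 0, "z": 0.5, "wx": 0, "wy": 0, "wz": 0, "hand": 0},
  {"x": 0.2, "y": -0.5, "z": 1, "wx": 0, "wy": 0, "wz": -0.15, "hand": 0},
  {"x": 0.5, "y": -1, "z": 1, "wx": 0, "wy": 0, "wz": -0.3, "hand": 0},
])

```text
time_s: 0.48
tool_pos: [0.2283, 0.5164, 0.3143]
tool_rot: [[-0.856, 0.517, 0.001], [0.517, 0.856, 0.005], [0.001, 0.005, -1.0]]
contact_force: [0.5, -0.1, -0.3]
grip_width: 0.0321
```

Emit:
arm_command([
  {"x": 0.25, "y": -0.5, "z": 0, "wx": 0, "wy": 0, "wz": -0.2, "hand": 0},
  {"x": 0.5, "y": -1, "z": 0, "wx": 0, "wy": 0, "wz": -0.4, "hand": 0},
])

```text
time_s: 0.72
tool_pos: [0.2687, 0.4345, 0.3111]
tool_rot: [[-0.652, 0.758, -0.0], [0.758, 0.652, -0.0], [-0.0, -0.0, -1.0]]
contact_force: [0.0, 0.1, 0.4]
grip_width: 0.0001
```

Emit:
arm_command([
  {"x": 0.25, "y": -0.5, "z": 0, "wx": 0, "wy": 0, "wz": -0.2, "hand": 0},
  {"x": 0.5, "y": -1, "z": 0, "wx": 0, "wy": 0, "wz": -0.37, "hand": 0},
])

```text
time_s: 0.98
tool_pos: [0.3086, 0.3545, 0.3111]
tool_rot: [[-0.408, 0.913, -0.0], [0.913, 0.408, -0.0], [-0.0, -0.0, -1.0]]
contact_force: [0.9, 0.5, 0.5]
grip_width: 0.0003
```

Emit:
arm_command([
  {"x": 0.25, "y": -0.5, "z": 0, "wx": -0.2, "wy": -0.1, "wz": 0, "hand": 0},
  {"x": 0.5, "y": -1, "z": 0, "wx": -0.4, "wy": -0.18, "wz": 0, "hand": 0},
  {"x": 0.5, "y": -1, "z": 0, "wx": -0.4, "wy": -0.18, "wz": 0, "hand": 0},
])

```text
time_s: 1.35
tool_pos: [0.3478, 0.2759, 0.3103]
tool_rot: [[-0.389, 0.911, 0.137], [0.857, 0.412, -0.309], [-0.338, -0.002, -0.941]]
contact_force: [-0.3, 0.8, 0.6]
grip_width: -0.0001
```

Emit:
arm_command([
  {"x": 0.3, "y": -0.5, "z": 0, "wx": -0.2, "wy": -0.09, "wz": 0, "hand": 0},
  {"x": 0.6, "y": -1, "z": 0, "wx": -0.4, "wy": -0.18, "wz": 0, "hand": 0},
  {"x": 0.6, "y": -1, "z": 0, "wx": -0.51, "wy": -0.23, "wz": 0, "hand": 0},
])

```text
time_s: 1.72
tool_pos: [0.3965, 0.1947, 0.3107]
tool_rot: [[-0.291, 0.913, 0.288], [0.646, 0.409, -0.645], [-0.706, -0.001, -0.708]]
contact_force: [-0.2, 1.1, -0.6]
grip_width: 0.0001
```

Emit:
arm_command([
  {"x": 0.3, "y": -0.5, "z": 0, "wx": 0, "wy": 0, "wz": 0, "hand": 0},
  {"x": 0.6, "y": -1, "z": -0.2, "wx": 0, "wy": 0, "wz": 0, "hand": 0},
  {"x": 0.6, "y": -1, "z": -0.2, "wx": 0, "wy": 0, "wz": 0, "hand": 0},
])

```text
time_s: 2.1
tool_pos: [0.4442, 0.1134, 0.2941]
tool_rot: [[-0.29, 0.914, 0.285], [0.649, 0.407, -0.643], [-0.703, -0.002, -0.711]]
contact_force: [0.1, 0.3, -0.4]
grip_width: 0.0005
```

```bash
python3 - <<'E'
from h import *
from cell import status,viewer
o=status.get_obs(); T0=o["tool_pos"];R0=np.array(o["tool_rot"])
print(np.round(o["q"],1),np.round(T0,4),o["contact_force"])
T,R=pose(16.7,45,clr=.004); f=R[:,2]
for b in(.05,.0): print(delta(T-b*f,R,T0,R0).round(3))
c=viewer.read_camera("side"); np.savez("side1.npz",**c); cv2.imwrite("pics/s1.png",cv2.resize(c["img"][60:260,180:400,::-1],(770,700))[:600])
E
```

```text
[-58.8   2.    9.6 108.2  39.2  92.  -31.6] [0.4442 0.1134 0.2941] [ 0.10189543  0.25319571 -0.35766577]
[ 0.566 -0.832 -0.538 -0.005 -0.005  0.007]
[ 0.748 -1.235 -0.98  -0.005 -0.005  0.007]
```

View pics/s1.png

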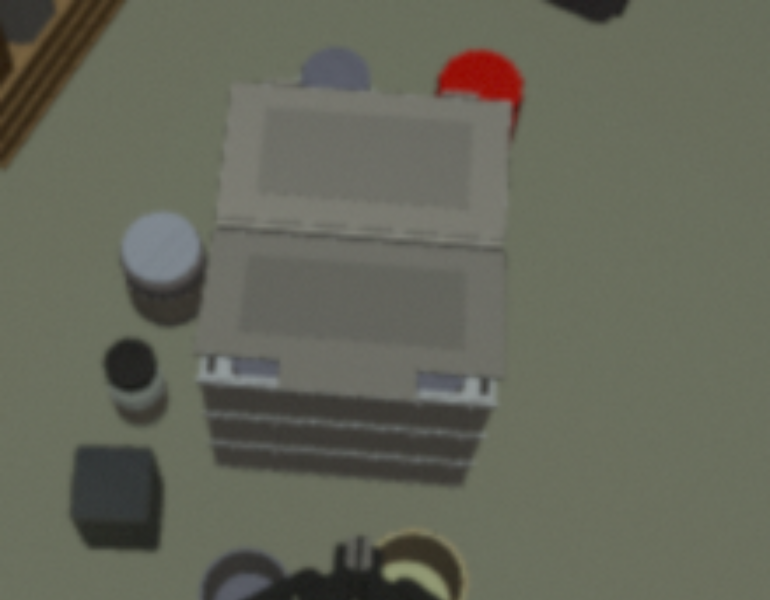

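The tip is lined up with the middle of the lip, between the clips at (245,368) and (445,385). I'll go to the standoff, then slide in under the lip.

Emit:
arm_command([
  {"x": 0.3, "y": -0.4, "z": -0.3, "wx": 0, "wy": 0, "wz": 0, "hand": 0},
  {"x": 0.57, "y": -0.83, "z": -0.54, "wx": 0, "wy": 0, "wz": 0, "hand": 0},
  {"x": 0.57, "y": -0.83, "z": -0.54, "wx": 0, "wy": 0, "wz": 0, "hand": 0},
])

```text
time_s: 2.52
tool_pos: [0.4894, 0.0483, 0.251]
tool_rot: [[-0.291, 0.913, 0.287], [0.647, 0.409, -0.644], [-0.705, -0.002, -0.71]]
contact_force: [-0.1, 0.8, -0.4]
grip_width: -0.0001
```

Emit:
arm_command([
  {"x": 0.04, "y": -0.08, "z": -0.09, "wx": 0, "wy": 0, "wz": 0, "hand": 0},
  {"x": 0.09, "y": -0.2, "z": -0.22, "wx": 0, "wy": 0, "wz": 0, "hand": 0},
  {"x": 0.14, "y": -0.3, "z": -0.33, "wx": 0, "wy": 0, "wz": 0, "hand": 0},
  {"x": 0.18, "y": -0.4, "z": -0.44, "wx": 0, "wy": 0, "wz": 0, "hand": 0},
  {"x": 0.18, "y": -0.4, "z": -0.44, "wx": 0, "wy": 0, "wz": 0, "hand": 0},
])

```text
time_s: 3.15
tool_pos: [0.5039, 0.0167, 0.2163]
tool_rot: [[-0.292, 0.912, 0.289], [0.645, 0.411, -0.645], [-0.706, -0.002, -0.708]]
contact_force: [0.0, -0.3, 0.7]
grip_width: 0.0001
```

```bash
cat > plan.py <<'E'
import sys
from h import *
from cell import status
o=status.get_obs(); T0=o["tool_pos"];R0=np.array(o["tool_rot"])
print(np.round(T0,4),np.round(o["contact_force"],1),np.round(o["q"],0))
for s in sys.argv[1:]:
    th,ph=map(float,s.split(",")); print(th,ph,delta(*pose(th,ph),T0,R0).round(2))
E
python3 plan.py 16.7,45 22,45 28,45 34,45 40,45 46,45 52,45
```

```text
[0.5039 0.0167 0.2163] [ 0.  -0.3  0.7] [-51.   5.  16. 115.  44.  76. -29.]
16.7 45.0 [ 0.02 -0.06  0.03 -0.   -0.    0.  ]
22.0 45.0 [ 0.04 -0.1   0.19 -0.   -0.    0.  ]
28.0 45.0 [ 0.07 -0.17  0.36 -0.   -0.    0.  ]
34.0 45.0 [ 0.11 -0.25  0.52 -0.   -0.    0.  ]
40.0 45.0 [ 0.15 -0.35  0.67 -0.   -0.    0.  ]
46.0 45.0 [ 0.2  -0.46  0.81 -0.   -0.    0.  ]
52.0 45.0 [ 0.25 -0.57  0.92 -0.   -0.    0.  ]
```

Emit:
arm_command([
  {"x": 0.02, "y": -0.06, "z": 0.03, "wx": 0, "wy": 0, "wz": 0, "hand": 0},
  {"x": 0.03, "y": -0.08, "z": 0.11, "wx": 0, "wy": 0, "wz": 0, "hand": 0},
  {"x": 0.04, "y": -0.1, "z": 0.19, "wx": 0, "wy": 0, "wz": 0, "hand": 0},
  {"x": 0.05, "y": -0.12, "z": 0.25, "wx": 0, "wy": 0, "wz": 0, "hand": 0},
  {"x": 0.06, "y": -0.14, "z": 0.31, "wx": 0, "wy": 0, "wz": 0, "hand": 0},
  {"x": 0.07, "y": -0.17, "z": 0.36, "wx": 0, "wy": 0, "wz": 0, "hand": 0},
  {"x": 0.09, "y": -0.21, "z": 0.44, "wx": 0, "wy": 0, "wz": 0, "hand": 0},
  {"x": 0.11, "y": -0.25, "z": 0.52, "wx": 0, "wy": 0, "wz": 0, "hand": 0},
])

```text
time_s: 4.15
tool_pos: [0.513, -0.0025, 0.259]
tool_rot: [[-0.292, 0.911, 0.29], [0.645, 0.412, -0.644], [-0.706, -0.001, -0.708]]
contact_force: [-1.0, 1.1, -0.4]
grip_width: -0.0004
```

```bash
python3 plan.py 34,45 40,45 46,45 52,45 58,45 64,45 70,45; python3 - <<'E'
from cell import viewer
import cv2,numpy as np
a=[]
for n in("side","top"):
    c=viewer.read_camera(n); np.savez(f"{n}2.npz",**c); a.append(cv2.resize(c["img"][60:260,180:400,::-1],(400,364)))
cv2.imwrite("pics/s2.png",np.hstack(a))
E
```

```text
[ 0.513  -0.0025  0.259 ] [-1.   1.1 -0.4] [-50.   2.  17. 113.  45.  78. -23.]
34.0 45.0 [-0.01 -0.01 -0.02 -0.   -0.   -0.  ]
40.0 45.0 [ 0.04 -0.11  0.13 -0.   -0.   -0.  ]
46.0 45.0 [ 0.08 -0.22  0.27 -0.   -0.   -0.  ]
52.0 45.0 [ 0.13 -0.33  0.39 -0.   -0.   -0.  ]
58.0 45.0 [ 0.19 -0.45  0.48 -0.   -0.   -0.  ]
64.0 45.0 [ 0.25 -0.58  0.57 -0.   -0.   -0.  ]
70.0 45.0 [ 0.31 -0.72  0.64 -0.   -0.   -0.  ]
```

View pics/s2.png

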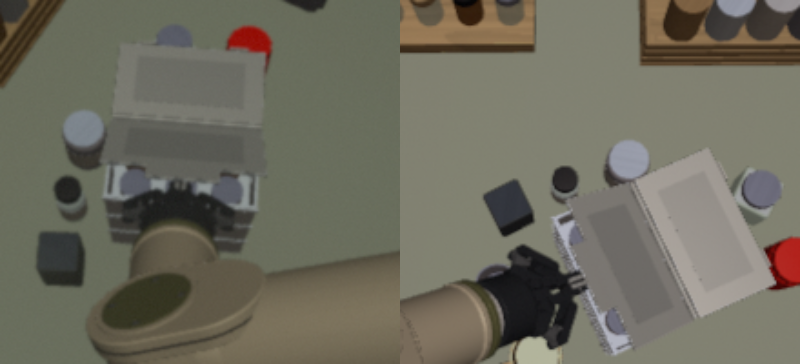

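The leaf is rising, with jars visible under its edge at (135,180) and (225,190). The fingertips are under the lip and the force is about 1.5 N. Continuing.

Emit:
arm_command([
  {"x": 0.02, "y": -0.05, "z": 0.06, "wx": 0, "wy": 0, "wz": 0, "hand": 0},
  {"x": 0.04, "y": -0.11, "z": 0.13, "wx": 0, "wy": 0, "wz": 0, "hand": 0},
  {"x": 0.06, "y": -0.16, "z": 0.2, "wx": 0, "wy": 0, "wz": 0, "hand": 0},
  {"x": 0.08, "y": -0.22, "z": 0.27, "wx": 0, "wy": 0, "wz": 0, "hand": 0},
  {"x": 0.1, "y": -0.27, "z": 0.33, "wx": 0, "wy": 0, "wz": 0, "hand": 0},
  {"x": 0.13, "y": -0.33, "z": 0.39, "wx": 0, "wy": 0, "wz": 0, "hand": 0},
  {"x": 0.16, "y": -0.39, "z": 0.44, "wx": 0, "wy": 0, "wz": 0, "hand": 0},
  {"x": 0.19, "y": -0.45, "z": 0.48, "wx": 0, "wy": 0, "wz": 0, "hand": 0},
  {"x": 0.22, "y": -0.51, "z": 0.53, "wx": 0, "wy": 0, "wz": 0, "hand": 0},
  {"x": 0.25, "y": -0.58, "z": 0.57, "wx": 0, "wy": 0, "wz": 0, "hand": 0},
  {"x": 0.28, "y": -0.65, "z": 0.61, "wx": 0, "wy": 0, "wz": 0, "hand": 0},
  {"x": 0.31, "y": -0.72, "z": 0.64, "wx": 0, "wy": 0, "wz": 0, "hand": 0},
])

```text
time_s: 5.75
tool_pos: [0.5381, -0.0602, 0.3101]
tool_rot: [[-0.292, 0.911, 0.291], [0.645, 0.412, -0.644], [-0.706, -0.0, -0.708]]
contact_force: [-0.7, 2.3, -0.1]
grip_width: -0.0003
```

```bash
python3 plan.py 70,45 76,45 82,45 88,45 94,45 100,48 106,52 112,55
```

```text
[ 0.5381 -0.0602  0.3101] [-0.7  2.3 -0.1] [-47.  -1.  21. 109.  47.  78. -14.]
70.0 45.0 [-0. -0.  0. -0. -0. -0.]
76.0 45.0 [ 0.06 -0.14  0.06 -0.   -0.   -0.  ]
82.0 45.0 [ 0.13 -0.29  0.09 -0.   -0.   -0.  ]
88.0 45.0 [ 0.2  -0.44  0.11 -0.   -0.   -0.  ]
94.0 45.0 [ 0.27 -0.59  0.11 -0.   -0.   -0.  ]
100.0 48.0 [ 0.33 -0.74  0.1   0.06  0.03 -0.  ]
106.0 52.0 [ 0.4  -0.88  0.08  0.14  0.06 -0.  ]
112.0 55.0 [ 0.46 -1.02  0.04  0.2   0.09 -0.  ]
```

Emit:
arm_command([
  {"x": 0.03, "y": -0.07, "z": 0.03, "wx": 0, "wy": 0, "wz": 0, "hand": 0},
  {"x": 0.06, "y": -0.14, "z": 0.06, "wx": 0, "wy": 0, "wz": 0, "hand": 0},
  {"x": 0.1, "y": -0.22, "z": 0.08, "wx": 0, "wy": 0, "wz": 0, "hand": 0},
  {"x": 0.13, "y": -0.29, "z": 0.09, "wx": 0, "wy": 0, "wz": 0, "hand": 0},
  {"x": 0.17, "y": -0.37, "z": 0.1, "wx": 0, "wy": 0, "wz": 0, "hand": 0},
  {"x": 0.2, "y": -0.44, "z": 0.11, "wx": 0, "wy": 0, "wz": 0, "hand": 0},
  {"x": 0.24, "y": -0.52, "z": 0.11, "wx": 0, "wy": 0, "wz": 0, "hand": 0},
  {"x": 0.27, "y": -0.59, "z": 0.11, "wx": 0, "wy": 0, "wz": 0, "hand": 0},
  {"x": 0.3, "y": -0.67, "z": 0.11, "wx": 0.03, "wy": 0.01, "wz": 0, "hand": 0},
  {"x": 0.33, "y": -0.74, "z": 0.1, "wx": 0.06, "wy": 0.03, "wz": 0, "hand": 0},
  {"x": 0.37, "y": -0.81, "z": 0.09, "wx": 0.1, "wy": 0.045, "wz": 0, "hand": 0},
  {"x": 0.4, "y": -0.88, "z": 0.08, "wx": 0.14, "wy": 0.06, "wz": 0, "hand": 0},
])

```text
time_s: 7.25
tool_pos: [0.5699, -0.1309, 0.3162]
tool_rot: [[-0.323, 0.911, 0.254], [0.719, 0.411, -0.56], [-0.615, 0.002, -0.789]]
contact_force: [-1.2, 0.7, 0.2]
grip_width: 0.0
```

```bash
python3 plan.py 106,52 112,55 118,58 124,61 130,64 136,67 142,70 148,73 ; python3 - <<'E'
from cell import viewer
import cv2,numpy as np
a=[]
for n in("side","top"):
    c=viewer.read_camera(n); np.savez(f"{n}3.npz",**c); a.append(cv2.resize(c["img"][60:260,180:400,::-1],(400,364)))
cv2.imwrite("pics/s3.png",np.hstack(a))
E
```

```text
[ 0.5699 -0.1309  0.3162] [-1.2  0.7  0.2] [-40.  -0.  28. 104.  39.  71.   0.]
106.0 52.0 [-0. -0.  0. -0.  0.  0.]
112.0 55.0 [ 0.06 -0.14 -0.04  0.06  0.03  0.  ]
118.0 58.0 [ 0.12 -0.28 -0.1   0.12  0.06  0.  ]
124.0 61.0 [ 0.18 -0.41 -0.17  0.18  0.08  0.  ]
130.0 64.0 [ 0.24 -0.53 -0.26  0.24  0.11  0.  ]
136.0 67.0 [ 0.29 -0.64 -0.37  0.3   0.14  0.  ]
142.0 70.0 [ 0.33 -0.74 -0.48  0.36  0.17  0.  ]
148.0 73.0 [ 0.37 -0.83 -0.61  0.42  0.19  0.  ]
```

View pics/s3.png

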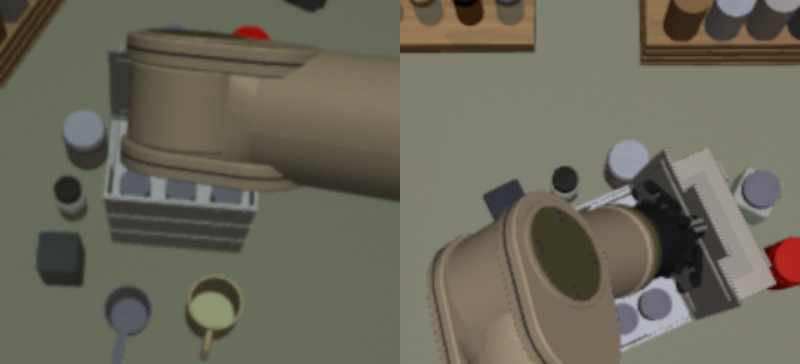

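The top view shows the leaf past vertical, with the fingertips on its underside at about (690,240). Continuing.

Emit:
arm_command([
  {"x": 0.03, "y": -0.07, "z": -0.02, "wx": 0.03, "wy": 0.015, "wz": 0, "hand": 0},
  {"x": 0.06, "y": -0.14, "z": -0.04, "wx": 0.06, "wy": 0.03, "wz": 0, "hand": 0},
  {"x": 0.09, "y": -0.21, "z": -0.07, "wx": 0.09, "wy": 0.045, "wz": 0, "hand": 0},
  {"x": 0.12, "y": -0.28, "z": -0.1, "wx": 0.12, "wy": 0.055, "wz": 0, "hand": 0},
  {"x": 0.15, "y": -0.35, "z": -0.13, "wx": 0.15, "wy": 0.07, "wz": 0, "hand": 0},
  {"x": 0.18, "y": -0.41, "z": -0.17, "wx": 0.18, "wy": 0.08, "wz": 0, "hand": 0},
  {"x": 0.21, "y": -0.47, "z": -0.21, "wx": 0.21, "wy": 0.095, "wz": 0, "hand": 0},
  {"x": 0.24, "y": -0.53, "z": -0.26, "wx": 0.24, "wy": 0.11, "wz": 0, "hand": 0},
  {"x": 0.265, "y": -0.585, "z": -0.315, "wx": 0.27, "wy": 0.125, "wz": 0, "hand": 0},
  {"x": 0.29, "y": -0.64, "z": -0.37, "wx": 0.3, "wy": 0.14, "wz": 0, "hand": 0},
  {"x": 0.31, "y": -0.69, "z": -0.425, "wx": 0.33, "wy": 0.155, "wz": 0, "hand": 0},
  {"x": 0.33, "y": -0.74, "z": -0.48, "wx": 0.36, "wy": 0.17, "wz": 0, "hand": 0},
  {"x": 0.35, "y": -0.785, "z": -0.545, "wx": 0.39, "wy": 0.18, "wz": 0, "hand": 0},
  {"x": 0.37, "y": -0.83, "z": -0.61, "wx": 0.42, "wy": 0.19, "wz": 0, "hand": 0},
])

```text
time_s: 9.1
tool_pos: [0.5995, -0.197, 0.2672]
tool_rot: [[-0.392, 0.912, 0.123], [0.871, 0.411, -0.27], [-0.297, 0.001, -0.955]]
contact_force: [0.2, 0.1, 0.1]
grip_width: -0.0001
```

```bash
python3 plan.py 148,73 154,75 160,77 166,78 172,80 176,82 178,83 180,85
```

```text
[ 0.5995 -0.197   0.2672] [0.2 0.1 0.1] [-25.  12.  36.  93.   8.  68.  32.]
148.0 73.0 [ 0. -0.  0.  0.  0.  0.]
154.0 75.0 [ 0.04 -0.08 -0.13  0.05  0.02  0.  ]
160.0 77.0 [ 0.06 -0.14 -0.28  0.09  0.04  0.  ]
166.0 78.0 [ 0.09 -0.19 -0.44  0.11  0.05  0.  ]
172.0 80.0 [ 0.1  -0.22 -0.59  0.15  0.07  0.  ]
176.0 82.0 [ 0.11 -0.23 -0.7   0.19  0.09  0.  ]
178.0 83.0 [ 0.11 -0.24 -0.75  0.21  0.1   0.  ]
180.0 85.0 [ 0.11 -0.24 -0.8   0.25  0.11  0.  ]
```

Emit:
arm_command([
  {"x": 0.02, "y": -0.04, "z": -0.06, "wx": 0.025, "wy": 0.01, "wz": 0, "hand": 0},
  {"x": 0.04, "y": -0.08, "z": -0.13, "wx": 0.05, "wy": 0.02, "wz": 0, "hand": 0},
  {"x": 0.05, "y": -0.11, "z": -0.2, "wx": 0.07, "wy": 0.03, "wz": 0, "hand": 0},
  {"x": 0.06, "y": -0.14, "z": -0.28, "wx": 0.09, "wy": 0.04, "wz": 0, "hand": 0},
  {"x": 0.075, "y": -0.165, "z": -0.36, "wx": 0.1, "wy": 0.045, "wz": 0, "hand": 0},
  {"x": 0.09, "y": -0.19, "z": -0.44, "wx": 0.11, "wy": 0.05, "wz": 0, "hand": 0},
  {"x": 0.09, "y": -0.205, "z": -0.51, "wx": 0.13, "wy": 0.06, "wz": 0, "hand": 0},
  {"x": 0.1, "y": -0.22, "z": -0.57, "wx": 0.15, "wy": 0.07, "wz": 0, "hand": 0},
  {"x": 0.1, "y": -0.22, "z": -0.6, "wx": 0.15, "wy": 0.07, "wz": 0, "hand": 0},
  {"x": 0.1, "y": -0.22, "z": -0.6, "wx": 0.15, "wy": 0.07, "wz": 0, "hand": 0},
])

```text
time_s: 10.35
tool_pos: [0.6073, -0.2147, 0.2193]
tool_rot: [[-0.405, 0.912, 0.07], [0.898, 0.411, -0.157], [-0.172, -0.001, -0.985]]
contact_force: [0.1, -1.3, 0.2]
grip_width: -0.0003
```

```bash
python3 plan.py 176,82 178,83 180,85; python3 - <<'E'
from h import *
from cell import viewer
c=viewer.read_camera("side"); np.savez("side4.npz",**c)
for n in("side","top"):
    c=viewer.read_camera(n)
    P=cloud(c).reshape(-1,3)-S; s=np.c_[P@X,P@Y,P[:,2]]
    for y in np.arange(-.145,-.01,.015):
        t=s[(abs(s[:,0])<.1)&(abs(s[:,1]-y)<.005)&(s[:,2]>-.02)&(s[:,2]<.05)]
        if len(t)>5: print(n,round(y,3),len(t),np.percentile(t[:,2],[10,50,90]).round(4))
E
```

```text
[ 0.6073 -0.2147  0.2193] [ 0.1 -1.3  0.2] [-17.  19.  36.  90.  -4.  68.  42.]
176.0 82.0 [ 0.01 -0.01 -0.1   0.04  0.02  0.  ]
178.0 83.0 [ 0.01 -0.02 -0.15  0.06  0.03  0.  ]
180.0 85.0 [ 0.01 -0.02 -0.2   0.1   0.04  0.  ]
side -0.13 15 [0.018  0.0189 0.0207]
side -0.115 157 [0.0162 0.0181 0.0203]
side -0.1 343 [0.0147 0.018  0.0294]
side -0.085 305 [0.0128 0.0149 0.0171]
side -0.07 311 [0.0108 0.0131 0.0152]
side -0.055 319 [0.0088 0.0112 0.0135]
side -0.04 299 [0.0072 0.0093 0.0114]
side -0.025 320 [0.0052 0.0075 0.0096]
top -0.115 41 [0.016  0.0175 0.0192]
top -0.1 107 [0.0146 0.0174 0.0201]
top -0.085 135 [0.0129 0.0147 0.0169]
top -0.07 167 [0.0104 0.0127 0.0148]
top -0.055 207 [0.0088 0.011  0.0128]
top -0.04 236 [0.0069 0.0089 0.0108]
top -0.025 272 [0.0051 0.007  0.0093]
```

The leaf is measured at 172.8° and following the plan. Now the last 16 mm, slowly.

Emit:
arm_command([
  {"x": 0, "y": 0, "z": -0.03, "wx": 0.02, "wy": 0.01, "wz": 0, "hand": 0},
  {"x": 0, "y": -0.01, "z": -0.06, "wx": 0.03, "wy": 0.015, "wz": 0, "hand": 0},
  {"x": 0.01, "y": -0.01, "z": -0.09, "wx": 0.04, "wy": 0.02, "wz": 0, "hand": 0},
  {"x": 0.01, "y": -0.015, "z": -0.12, "wx": 0.05, "wy": 0.025, "wz": 0, "hand": 0},
  {"x": 0.01, "y": -0.02, "z": -0.14, "wx": 0.06, "wy": 0.03, "wz": 0, "hand": 0},
  {"x": 0.01, "y": -0.02, "z": -0.16, "wx": 0.08, "wy": 0.035, "wz": 0, "hand": 0},
  {"x": 0.01, "y": -0.02, "z": -0.18, "wx": 0.1, "wy": 0.04, "wz": 0, "hand": 0},
  {"x": 0.01, "y": -0.02, "z": -0.18, "wx": 0.1, "wy": 0.04, "wz": 0, "hand": 0},
])

```text
time_s: 11.5
tool_pos: [0.6081, -0.2165, 0.2049]
tool_rot: [[-0.408, 0.912, 0.039], [0.909, 0.41, -0.078], [-0.087, 0.003, -0.996]]
contact_force: [-0.5, -1.7, 0.7]
grip_width: -0.0001
```

Emit:
arm_command([
  {"x": 0, "y": 0, "z": -0.01, "wx": 0, "wy": 0, "wz": 0, "hand": 0},
  {"x": 0, "y": 0, "z": -0.015, "wx": 0, "wy": 0, "wz": 0, "hand": 0},
  {"x": 0, "y": 0, "z": -0.02, "wx": 0, "wy": 0, "wz": 0, "hand": 0},
  {"x": 0, "y": 0, "z": -0.02, "wx": 0, "wy": 0, "wz": 0, "hand": 0},
])

```text
time_s: 12.0
tool_pos: [0.6082, -0.2165, 0.2046]
tool_rot: [[-0.409, 0.912, 0.04], [0.908, 0.411, -0.079], [-0.089, 0.004, -0.996]]
contact_force: [-3.2, -0.2, 9.4]
grip_width: 0.0002
```

```bash
cat > fold.py <<'E'
from h import *
from cell import viewer,status
o=status.get_obs(); print(o["tool_pos"],o["contact_force"])
for n in("side","top"):
    P=cloud(viewer.read_camera(n)).reshape(-1,3)-S; s=np.c_[P@X,P@Y,P[:,2]]
    t=s[(abs(s[:,0])<.09)&(s[:,1]<-.02)&(s[:,1]>-.095)&(abs(s[:,2])<.02)]
    p=np.polyfit(t[:,1],t[:,2],1); print(n,len(t),"angle deg",180+np.degrees(np.arctan(p[0])).round(2),"z0",p[1].round(4))
E
python3 fold.py
```

```text
[ 0.60818441 -0.21648261  0.20456047] [-3.1807517  -0.20835976  9.39395396]
side 1911 angle deg 179.78 z0 0.0039
top 1890 angle deg 180.0 z0 0.004
```

The leaf reads flat at 179.8° and 180°, resting on its stop with about 9 N. Backing off straight up.

Emit:
arm_command([
  {"x": 0, "y": 0, "z": 0.03, "wx": 0, "wy": 0, "wz": 0, "hand": 0},
  {"x": 0, "y": 0, "z": 0.15, "wx": 0, "wy": 0, "wz": 0, "hand": 0},
  {"x": 0, "y": 0, "z": 0.4, "wx": 0, "wy": 0, "wz": 0, "hand": 0},
  {"x": 0, "y": 0, "z": 0.7, "wx": 0, "wy": 0, "wz": 0, "hand": 0},
  {"x": 0, "y": 0, "z": 1, "wx": 0, "wy": 0, "wz": 0, "hand": 0},
  {"x": 0, "y": 0, "z": 1, "wx": 0, "wy": 0, "wz": 0, "hand": 0},
])

```text
time_s: 12.85
tool_pos: [0.6089, -0.2162, 0.2855]
tool_rot: [[-0.409, 0.912, 0.042], [0.908, 0.411, -0.079], [-0.089, 0.006, -0.996]]
contact_force: [0.4, 0.0, -0.1]
grip_width: -0.0003
```

Emit:
arm_command([
  {"x": -0.2, "y": 0.3, "z": 0.4, "wx": 0, "wy": 0, "wz": 0, "hand": 0},
  {"x": -0.5, "y": 0.7, "z": 0.8, "wx": 0, "wy": 0, "wz": 0, "hand": 0},
  {"x": -0.8, "y": 1, "z": 1, "wx": 0, "wy": 0, "wz": 0, "hand": 0},
  {"x": -0.8, "y": 1, "z": 1, "wx": 0, "wy": 0, "wz": 0, "hand": 0},
])

```text
time_s: 13.35
tool_pos: [0.5439, -0.134, 0.3644]
tool_rot: [[-0.412, 0.91, 0.041], [0.907, 0.414, -0.077], [-0.087, 0.006, -0.996]]
contact_force: [-0.9, -0.5, 0.3]
grip_width: -0.0003
```

Emit:
arm_command([
  {"x": -0.4, "y": 0.5, "z": 0, "wx": 0, "wy": 0, "wz": 0, "hand": 0},
  {"x": -0.8, "y": 1, "z": 0, "wx": 0, "wy": 0, "wz": 0, "hand": 0},
  {"x": -0.8, "y": 1, "z": 0, "wx": 0, "wy": 0, "wz": 0, "hand": 0},
  {"x": -0.8, "y": 1, "z": 0, "wx": 0, "wy": 0, "wz": 0, "hand": 0},
])

```text
time_s: 13.85
tool_pos: [0.4803, -0.0566, 0.3627]
tool_rot: [[-0.409, 0.912, 0.038], [0.908, 0.411, -0.079], [-0.088, 0.002, -0.996]]
contact_force: [0.3, 0.1, -0.3]
grip_width: 0.0002
```

```bash
python3 fold.py; python3 - <<'E'
from cell import viewer
import cv2,numpy as np
a=[cv2.resize(viewer.read_camera(n)["img"][60:270,180:420,::-1],(400,350)) for n in("side","top")]
cv2.imwrite("pics/s5.png",np.hstack(a))
E
```

```text
[ 0.48033716 -0.05664321  0.36268492] [ 0.33330508  0.10123874 -0.26205962]
side 924 angle deg 180.12 z0 0.0043
top 562 angle deg 179.69 z0 0.0039
```

View pics/s5.png

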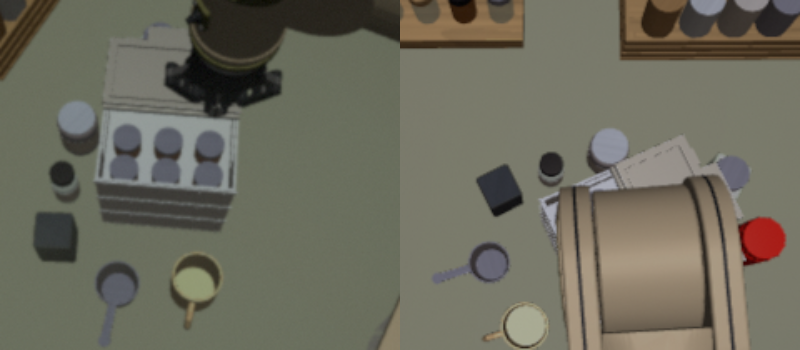

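The leaf lies flat on the fixed half at about (160,75) in the side view, and the six jars in the top crate are exposed. The neighbours stand where they were and the hand is clear. Handing in.

```bash
python3 -c "
from cell import ctrl; print(ctrl.sign_off())"
```

```text
the job is handed in; nothing more can be done
None
```

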